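# Seat the knurled filter cap on its pinned spigot and hold it home

## Task

Set the loose knurled filter cap, open end down, over the round spigot on the grey filter block; turn it until the keyways hidden inside it drop over the spigot's three pins, then push it fully home against the spring so that its lower rim is down on the block. Finish while still holding it pushed home (the spring lifts it if you let go), and leave the two vials and the spanner where they are.

Things in the scene. Friction and masses are not known exactly. Their poses are not given: they have to be found in the camera images.
- cap: filter cap: plain aluminium cylinder, 54 mm diameter, 50 mm high, side knurled, about 0.2 kg, loose on the deck, flat closed end up. Origin: centre of its lower rim, z up its axis. Grip it on its side or press on its top
- cap_bore (a point): centre of the cap's bore ceiling, 27 mm above its lower rim. Bore: open below, 36.5 mm diameter, 27 mm deep. Three identical keyways 120 degrees apart run straight up the bore wall from the lower rim over the full 27 mm, about 8.3 mm wide; nothing outside shows where they are
- filter_block: fixed grey block, 80 x 80 mm, 40 mm high, carrying the spigot upright on its z axis. Origin: centre of its underside, z up. Fully home, the cap's lower rim is on the block's top, 40 mm above the deck
- spigot_top (a point): centre of the spigot's top, 64.5 mm above the deck. Steel spigot, 34 mm diameter, from the block's top (40 mm) up; its last 3.5 mm taper to 27 mm diameter
- pin_level (a point): on the spigot's axis at the pins' tops, 50 mm above the deck. Three level square pins, 6 x 6 mm, 120 degrees apart, stick out to 22 mm from the axis. Their direction differs each time and is not reported (seen from above until covered). Out of line, the cap stands on them; in line within about 0.06 rad (once in any 2.1 rad of turning, either way) it drops about 4 mm on to the plunger
- plunger (a joint): how far the spring plunger in the middle of the spigot is pressed down, m: 0 free (white, 16 mm diameter, its top 8.5 mm above the spigot's), about 0.006 with the cap fully home. It starts to move at about 4 N and pushes the cap up with about 9 N when home
- vial_a: bystander: amber glass vial with black cap, 23 mm diameter, 47 mm high, loose, origin under its centre
- vial_b: bystander: another such vial
- spanner: bystander: small steel spanner, 140 mm long, lying loose on the deck

How it is judged:
By the outcome, as a careful person would: the job done as asked, in the order asked, and still so for the second after the job is handed in, while the arm keeps its last pose, push and grip.
It also fails if it takes over 72 s, if anything falls off the work surface, if the arm or the gripper's body presses on something with over 40 N, if the wrist force passes 120 N, or if a joint passes its speed limit or range.

## Robot

A 6-joint arm with a two-finger parallel gripper is mounted at the origin on the work surface. World frame = base frame: x ahead of the robot, y to its left, z up, the work surface at z = 0. Lengths are in m, angles in rad, forces in N, time in s.
With the tool pointing down it reaches from about 0.25 to 0.775 m from the base axis. Payload 8.9 kg.
Tool frame: the origin (TCP) lies midway between the tips of the shut fingers; the grasp point (between the pads) lies 19 mm behind it; z points along the fingers, x is the direction in which the jaws open and shut, and the axes are right-handed (so a half turn about z gives the same grasp; the last joint's range is limited). The gripper opens to 85 mm and grips with 20 to 120 N. Pads are 22 mm wide; open, the fingers measure 114 mm over their backs; the gripper's body (76 mm by 85 mm) begins 54 mm behind the grasp point. The pads swing forward as they close: fully open they stand 13 mm farther back than shut.
Start: joints at [-1.381, 0.291, -0.153, 1.127, 0, 1.431], TCP at [0.17, -0.497, 0.231] pointing down, gripper open.
Joint ranges: [-2.52, 2.52], [-0.91, 1.74], [-1.3, 1.37], [-1.96, 2.02], [-1.52, 1.47], [-3.14, 3.14]. Speed limits (rad/s): [2.22, 2.22, 2.79, 3.14, 3.14, 3.14].

## Interface

Orientations are given as a rotation vector (axis times angle).
In Python, from rig import arm gives the robot as it stands. The module is installed in compiled form; this text tells all that it offers.
- The arm moves only by the shell command python3 -m pendant 'ROWS'. ROWS is JSON, a list of rows, each a list of 7 numbers: the shift along the world's x, y, z in cm, then the turn, a rotation vector about the world's x, y, z in degrees, then the closure in counts, from 0 (fully open) to 255 (shut). A call has 1 to 12 rows; each row is the pose to reach, as a shift and turn from the pose commanded when the call began; what a row does not reach only later rows make up. A row lasts 1/8 s, in which the tool goes at most 62.5 mm and 10.7 degrees, less where a joint would pass 70% of its speed; a pose out of reach is approached as far as the arm can. A call with a gripper value outside its range is refused whole. The fingers move at their own pace and stop on an object; the grip force is fixed at half the most. Time passes only in rows, so rows that repeat a pose let the fingers close. It gives the time, the measured TCP pose, the force and the opening at its end, in the units of the state.
- arm.observe(): the state, without advancing time (a new reading comes with each control period).
- arm.camera(name): name is "scene" or "top" or "wrist"; returns the picture (480x640x3 uint8, blue, green, red); there is no depth.
- arm.camera_info(name): a dict with "fx", "fy", "cx", "cy" (pixels), "dist_coeffs" ([k1, k2, p1, p2, k3] as OpenCV has them; the pictures are not rectified), "camera_from_world" (4x4, takes a point from world to camera coordinates); the wrist camera has in their place "T_tool_cam" (4x4, takes a point from camera to tool coordinates, whose origin is the TCP and whose axes are the tool frame's). Camera axes: x right, y down, z forward; pixel columns grow to the right and rows downward; lengths in m; the calibration is good to about 2 mm. A picture is of the moment at which its call begins: read the wrist's pose just before it. camera_info takes no time and is no camera call.
- arm.sign_off(): hands the job in, once; it reports no verdict.
The state is a dict: "time_s": time; "joint_positions": joint angles; "dq": joint speeds; "tau": joint torques, N m; "tcp_pos": TCP position; "tool_rot": TCP orientation; "wrist_force": force on the tool from outside, world axes, zero at the start; "wrist_torque": the same for the moment, N m; "width": opening from 0.0 (shut) to 1.0 (fully open).
Only numpy, scipy, OpenCV 4.12 (cv2) and the standard library are available. Lean on these libraries where they do the work, as an engineer would, in place of code of your own. Each camera call takes 0.05 s, during which the arm holds its last target. There are 200 camera calls.

## Working session

There is one attempt and no reset: what is moved stays moved. The work goes in short steps, Python scripts to look and compute and a shell command to move; the robot and the scene stay as the last step left them, time stands still between calls to the robot, and variables do not carry over. Pictures are saved under pics/ and viewed, about 8 in all and at most 12, crops included, and the job is handed in when it is done.

```bash
mkdir -p pics
cat > h.py <<'E'
from rig import arm
import numpy as np, cv2
from scipy.spatial.transform import Rotation as R
def snap(n,f):
    s=arm.observe(); im=arm.camera(n); cv2.imwrite('pics/'+f,im); return s,im
def ray(n,uv,s=None):
    c=arm.camera_info(n); K=np.array([[c['fx'],0,c['cx']],[0,c['fy'],c['cy']],[0,0,1.]])
    p=cv2.undistortPoints(np.array([[uv]],float),K,np.array(c['dist_coeffs'],float))[0,0]
    d=np.array([p[0],p[1],1.])
    if n=='wrist':
        T=np.eye(4);T[:3,:3]=R.from_rotvec(s['tool_rot']).as_matrix();T[:3,3]=s['tcp_pos'];T=T@np.array(c['T_tool_cam'])
    else: T=np.linalg.inv(np.array(c['camera_from_world']))
    return T[:3,3],T[:3,:3]@d
def at(n,uv,z,s=None):
    o,d=ray(n,uv,s); return (o+d*(z-o[2])/d[2]).round(4)
E
python3 - <<'E'
from h import *
s,a=snap('top','top.png'); s2,b=snap('scene','scene.png')
print(s)
for n in('top','scene','wrist'): print(n,arm.camera_info(n))
E
```

```text
{'time_s': 0.0, 'joint_positions': array([-1.38131467e+00,  2.91295241e-01, -1.54116496e-01,  1.12667224e+00,
       -4.14008068e-06,  1.43150188e+00]), 'dq': array([ 0.00118057, -0.00072259, -0.0019364 , -0.0024366 , -0.00130987,
       -0.00072115]), 'tau': array([ 3.75876843e-04, -5.37146723e+01,  3.31368399e+01,  1.62082887e-02,
       -1.78978134e-04, -5.06296061e-06]), 'tcp_pos': array([ 0.1694393 , -0.49645921,  0.23072819]), 'tool_rot': array([-2.55430991e+00,  1.82744281e+00,  1.46972221e-03]), 'wrist_force': array([0.96909157, 0.09672346, 0.79271861]), 'wrist_torque': array([-0.02590608,  0.00117239,  0.02930331]), 'width': 1.0050373800505812}
top {'fx': 609.3263833102842, 'fy': 609.3263833102842, 'cx': 326.4892801088309, 'cy': 243.1174878007226, 'dist_coeffs': array([-0.10829608,  0.        ,  0.        ,  0.        ,  0.        ]), 'camera_from_world': array([[-0.02666001, -0.99960432, -0.00896929,  0.05154116],
       [-0.99650212,  0.02728601, -0.07898729,  0.56907275],
       [ 0.07920077,  0.00683212, -0.99683527,  1.05609749],
       [ 0.        ,  0.        ,  0.   
[... 340 characters left out ...]
436595 , -0.20046543],
       [-0.51874699,  0.53288246, -0.6685341 ,  1.21640001],
       [ 0.        ,  0.        ,  0.        ,  1.        ]])}
wrist {'fx': 414.4096538494772, 'fy': 414.4096538494772, 'cx': 322.86826737970875, 'cy': 239.03452080345653, 'dist_coeffs': array([-0.01198409,  0.        ,  0.        ,  0.        ,  0.        ]), 'T_tool_cam': array([[ 9.99999472e-01,  7.27805976e-04,  7.24909469e-04,
        -1.26838163e-03],
       [-9.12329470e-04,  9.53573831e-01,  3.01157960e-01,
        -7.65055157e-02],
       [-4.72070137e-04, -3.01158462e-01,  9.53573992e-01,
        -1.42420059e-01],
       [ 0.00000000e+00,  0.00000000e+00,  0.00000000e+00,
         1.00000000e+00]])}
```

View pics/top.png

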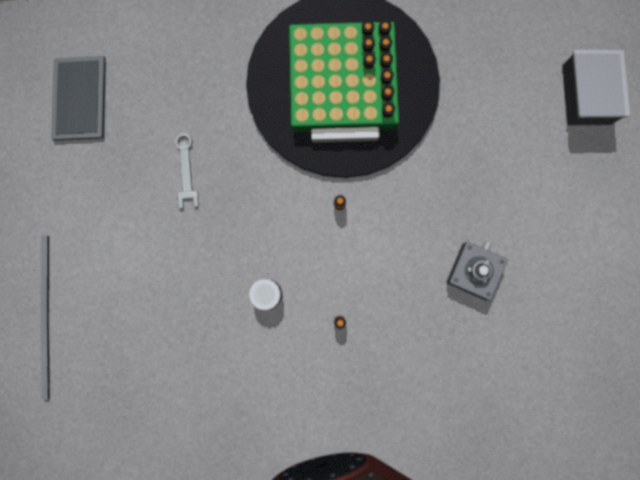

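View pics/scene.png

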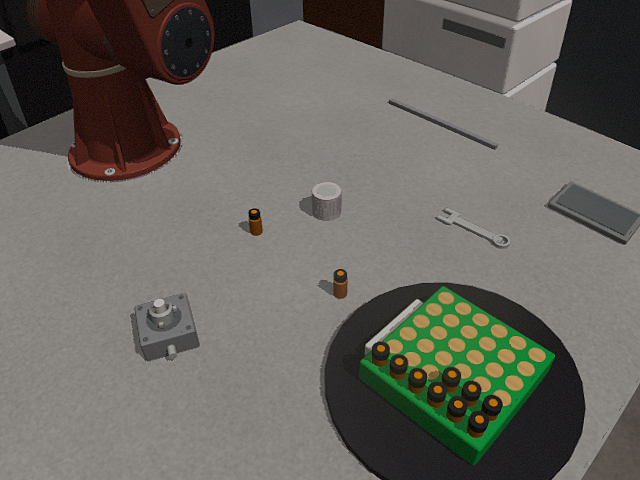

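The top view shows the cap at about (265,293), the vials' tops at (340,202) and (340,322), and the block with its spigot at about (482,269). The spanner is at (186,170), away from all of these.

Run:
```python
from h import *
print('cap top',at('top',(265,293),.05),at('scene',(327,191),.05))
print('plunger',at('top',(483,270),.073),at('scene',(158.5,302),.073))
print('vials',at('top',(340,202),.047),at('top',(340,322),.047))
print('block corners',[at('top',p,.04) for p in[(464,242),(507,259),(492,299),(449,282)]])
s=arm.observe(); print(R.from_rotvec(s['tool_rot']).as_matrix().round(3))
im=cv2.imread('pics/top.png')[220:320,430:530]
```

```text
cap top [0.485  0.1439 0.05  ] [0.4829 0.1469 0.05  ]
plunger [ 0.5134 -0.2275  0.073 ] [ 0.5109 -0.2269  0.073 ]
vials [0.6395 0.0106 0.047 ] [0.432  0.0164 0.047 ]
block corners [array([ 0.5643, -0.2044,  0.04  ]), array([ 0.5323, -0.2792,  0.04  ]), array([ 0.4634, -0.2494,  0.04  ]), array([ 0.4953, -0.1751,  0.04  ])]
[[ 0.323 -0.946 -0.   ]
 [-0.946 -0.323  0.001]
 [-0.001 -0.    -1.   ]]
```

```bash
python3 -m pendant '[[10,8,0,0,0,0,0],[20,16,0,0,0,0,0],[34.4,27,-3,0,0,0,0],[34.4,27,-5,0,0,0,0],[34.4,27,-5,0,0,0,0],[34.4,27,-5,0,0,0,0],[34.4,27,-5,0,0,0,0],[34.4,27,-5,0,0,0,0],[34.4,27,-5,0,0,0,0],[34.4,27,-5,0,0,0,0],[34.4,27,-5,0,0,0,0],[34.4,27,-5,0,0,0,0]]'
python3 - <<'E'
from h import *
s,a=snap('wrist','w1.png'); print(s['tcp_pos'],s['joint_positions'],s['dq'].round(3), s['tool_rot'])
import json; json.dump({k:np.array(s[k]).tolist() for k in('tcp_pos','tool_rot')},open('w1.json','w'))
E
```

```text
time_s: 1.6
tcp_pos: [0.5131, -0.2276, 0.1816]
tool_rot: [2.554, -1.83, 0.001]
wrist_force: [-0.3, -0.7, -0.2]
width: 1.0
[ 0.51311422 -0.22757909  0.18157038] [-5.47676226e-01  3.90371828e-01 -1.42694746e-01  1.03738433e+00
 -3.59409915e-05  2.26641040e+00] [ 0.006  0.004  0.002 -0.    -0.     0.002] [ 2.55385968e+00 -1.82957373e+00  5.45274649e-04]
```

View pics/w1.png

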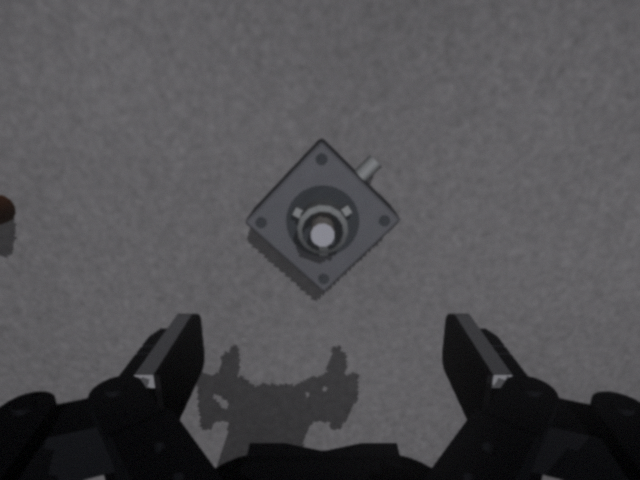

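The wrist view shows the plunger at (322,235). Two pins show at about (298,213) and (347,211); the third should be near (322,265), below the spigot's near edge. Next I measure the axis here and work out the yaws.

Run:
```python
from h import *
import json; s=json.load(open('w1.json'))
im=cv2.imread('pics/w1.png'); cv2.imwrite('pics/w1c.png',cv2.resize(im[175:285,260:390],None,fx=6,fy=5.4,interpolation=cv2.INTER_CUBIC))
c=at('wrist',(322,235),.073,s); print('plunger',c)
for p in((298,213),(347,211)):
    q=at('wrist',p,.05,s); d=q-c; print(q,np.hypot(*d[:2]),np.degrees(np.arctan2(d[1],d[0])))
print([at('wrist',p,.04,s) for p in((322,139),(399,218),(247,220),(322,298))])
```

```text
plunger [ 0.5125 -0.2261  0.073 ]
[ 0.5154 -0.2078  0.05  ] 0.018528356645962953 80.99522087472265
[ 0.5275 -0.2389  0.05  ] 0.019719026345131764 -40.475231527165796
[array([ 0.5665, -0.2077,  0.04  ]), array([ 0.5325, -0.2768,  0.04  ]), array([ 0.4964, -0.1754,  0.04  ]), array([ 0.4561, -0.2452,  0.04  ])]
```

View pics/w1c.png

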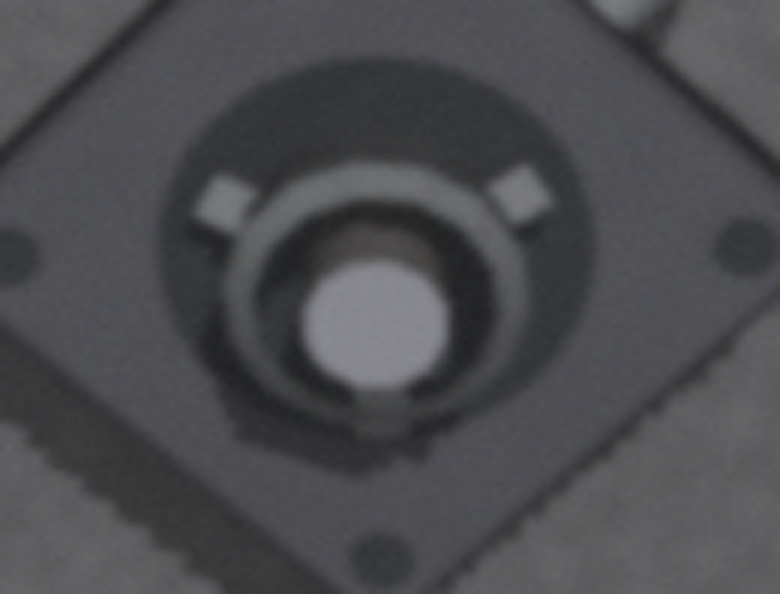

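```bash
python3 -m pendant '[[-2.9,37.3,-2,0,0,0,0],[-2.9,37.3,-2,0,0,0,0],[-2.9,37.3,-2,0,0,0,0],[-2.9,37.3,-2,0,0,0,0],[-2.9,37.3,-2,0,0,0,0],[-2.9,37.3,-2,0,0,0,0],[-2.9,37.3,-2,0,0,0,0],[-2.9,37.3,-2,0,0,0,0],[-2.9,37.3,-2,0,0,0,0],[-2.9,37.3,-2,0,0,0,0],[-2.9,37.3,-2,0,0,0,0],[-2.9,37.3,-2,0,0,0,0]]'
python3 - <<'E'
from h import *
s,a=snap('wrist','w2.png'); print(s['tcp_pos'],s['joint_positions'],s['tool_rot'])
import json; json.dump({k:np.array(s[k]).tolist() for k in('tcp_pos','tool_rot')},open('w2.json','w'))
E
```

```text
time_s: 3.15
tcp_pos: [0.4847, 0.1458, 0.1613]
tool_rot: [-2.554, 1.829, -0.0]
wrist_force: [-0.3, -1.3, 1.1]
width: 1.003
[0.48465089 0.14575481 0.1613349 ] [ 1.47579828e-01  3.07241221e-01 -3.23673766e-01  9.39797334e-01
  1.56963850e-05  2.96111118e+00] [-2.55431930e+00  1.82883006e+00 -7.76819543e-05]
```

View pics/w2.png

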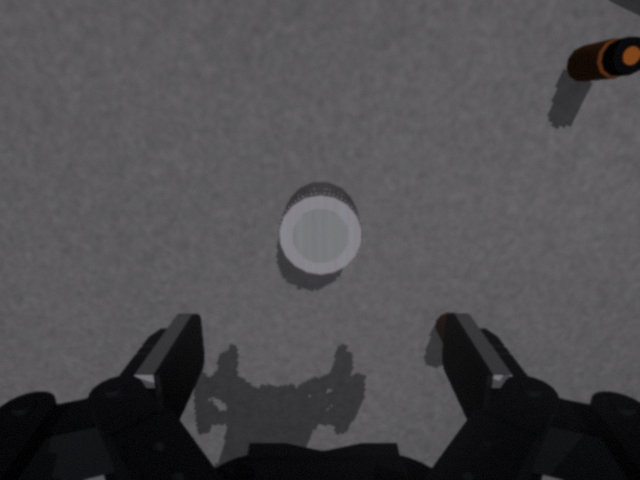

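The cap's top is centred at about (320.5,234.5), almost on the plunger's pixel from the first look. One vial is at upper right, the other is half behind the right finger.

Run:
```python
from h import *
import json; s=json.load(open('w2.json')); q=json.load(open('w1.json'))
c=at('wrist',(320.5,234.5),.05,s); print(c, c-s['tcp_pos'], at('wrist',(322,235),.073,q)-q['tcp_pos'])
v=at('wrist',(630,56),.047,s); print('vial',v)
```

```text
[0.4833 0.148  0.05  ] [-0.00135089  0.00224519 -0.1113349 ] [-0.00061422  0.00147909 -0.10857038]
vial [0.6414 0.0138 0.047 ]
```

```bash
python3 -m pendant '[[-0.1,0.1,-5,0,0,0,0],[-0.1,0.1,-10,0,0,0,0],[-0.1,0.1,-13,0,0,0,0],[-0.1,0.1,-14.9,0,0,0,0],[-0.1,0.1,-14.9,0,0,0,0],[-0.1,0.1,-14.9,0,0,0,100],[-0.1,0.1,-14.9,0,0,0,255],[-0.1,0.1,-14.9,0,0,0,255],[-0.1,0.1,-14.9,0,0,0,255],[-0.1,0.1,-14.9,0,0,0,255],[-0.1,0.1,-14.9,0,0,0,255],[-0.1,0.1,-14.9,0,0,0,255]]'; python3 -m pendant '[[0,0,3,0,0,0,255],[0,0,8,0,0,0,255],[0,0,10,0,0,0,255],[0,0,10,0,0,0,255],[0,0,10,0,0,0,255]]'
```

```text
time_s: 4.7
tcp_pos: [0.4844, 0.1474, 0.0136]
tool_rot: [-2.554, 1.827, -0.002]
wrist_force: [-2.0, 0.9, 6.5]
width: 0.616
time_s: 5.32
tcp_pos: [0.4829, 0.147, 0.1116]
tool_rot: [2.554, -1.828, -0.001]
wrist_force: [0.5, -0.4, -2.0]
width: 0.618
```

```bash
python3 -m pendant '[[2.9,-37.4,0,0,0,0,255],[2.9,-37.4,0,0,0,0,255],[2.9,-37.4,0,0,0,0,255],[2.9,-37.4,0,0,0,0,255],[2.9,-37.4,0,0,0,0,255],[2.9,-37.4,0,0,0,0,255],[2.9,-37.4,0,0,0,0,255],[2.9,-37.4,0,0,0,0,255],[2.9,-37.4,0,0,0,0,255],[2.9,-37.4,0,0,0,0,255],[2.9,-37.4,0,0,0,0,255],[2.9,-37.4,0,0,0,0,255]]'
python3 - <<'E'
from h import *
s,a=snap('wrist','w3.png'); s2,b=snap('scene','s3.png'); print(s['tcp_pos'],s['joint_positions'],s['tool_rot'],s['wrist_force'])
import json; json.dump({k:np.array(s[k]).tolist() for k in('tcp_pos','tool_rot')},open('w3.json','w'))
E
```

```text
time_s: 6.82
tcp_pos: [0.5126, -0.2266, 0.1124]
tool_rot: [2.556, -1.827, 0.0]
wrist_force: [0.6, -0.8, -2.3]
width: 0.616
[ 0.51263955 -0.2265532   0.11241321] [-5.46549227e-01  4.49297044e-01 -2.46807190e-01  8.74518003e-01
 -2.84101033e-05  2.26565837e+00] [ 2.55557332e+00 -1.82717058e+00  2.76012759e-04] [ 0.5578642  -0.79028658 -2.26012976]
```

View pics/w3.png

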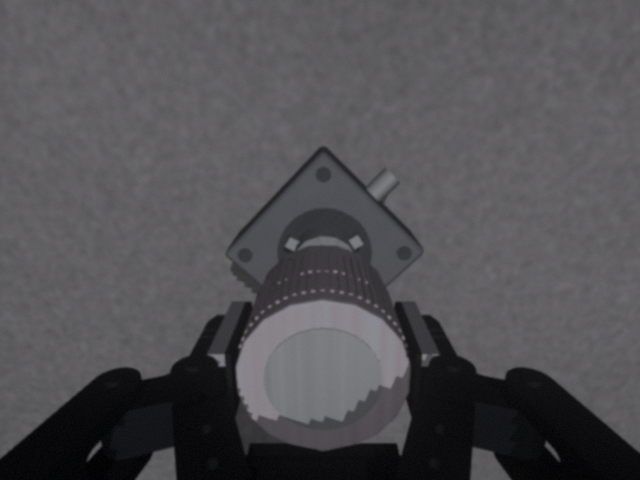

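The cap is held upright. Its top ellipse spans columns 236–410 and rows about 301–448, and the block and two pins are visible beyond it. Next I compare the cap's axis with the spigot's axis, both from this same camera.

Run:
```python
from h import *
import json; s=json.load(open('w3.json'))
z=s['tcp_pos'][2]-.0131+.05
e=[at('wrist',p,z,s) for p in((323,301),(323,448),(236,372),(410,372))]
print('cap',(e[0]+e[1])/2,(e[2]+e[3])/2,np.linalg.norm(e[0]-e[1]),np.linalg.norm(e[2]-e[3]))
p=[at('wrist',q,.05,s) for q in((291.5,244),(356,242))]; print('pins',p)
# centre from pins: two points 120deg apart at r
a,b=[x[:2] for x in p]; m=(a+b)/2; d=b-a; r=np.linalg.norm(d)/np.sqrt(3); n=np.array([d[1],-d[0]])/np.linalg.norm(d)
print('r',r,m+n*r/2,m-n*r/2)
print('block',np.mean([at('wrist',q,.04,s) for q in((227,250),(423,248))],axis=0))
```

```text
cap [ 0.51145 -0.2258   0.1493 ] [ 0.51385 -0.225    0.1493 ] 0.05170541557709409 0.05176765399358948
pins [array([ 0.5156, -0.2071,  0.05  ]), array([ 0.5275, -0.2385,  0.05  ])]
r 0.01938702315123873 [ 0.5124856  -0.22623523] [ 0.5306144  -0.21936477]
block [ 0.51545 -0.22565  0.04   ]
```

```bash
python3 -m pendant '[[0,0,-1.5,0,0,0,255],[0,0,-3,0,0,0,255],[0,0,-3.2,0,0,0,255],[0,0,-3.4,0,0,0,255],[0,0,-3.6,0,0,0,255],[0,0,-3.8,0,0,0,255],[0,0,-4,0,0,0,255],[0,0,-4,0,0,0,255]]'
```

```text
time_s: 7.92
tcp_pos: [0.5131, -0.227, 0.0724]
tool_rot: [-2.555, 1.828, -0.002]
wrist_force: [2.7, 0.4, -2.9]
width: 0.617
```

```bash
python3 -m pendant '[[0,0,-0.3,0,0,0,255],[0,0,-0.6,0,0,0,255],[0,0,-0.8,0,0,0,255],[0,0,-0.9,0,0,0,255],[0,0,-1.0,0,0,0,255],[0,0,-1.0,0,0,0,255]]'; python3 -c "
from h import *
s=arm.observe();print(s['tcp_pos'],s['wrist_force'],s['wrist_torque'])"
```

```text
time_s: 8.68
tcp_pos: [0.5129, -0.227, 0.0624]
tool_rot: [-2.555, 1.828, -0.001]
wrist_force: [5.9, 0.3, 0.2]
width: 0.613
[ 0.51293912 -0.22695654  0.06240188] [5.94346525 0.33719851 0.20427442] [ 0.14357582 -1.16808969  0.02728481]
```

```bash
python3 -m pendant '[[0.08,0,0,0,0,0,255],[0.08,0,-0.05,0,0,0,255],[0.08,0,-0.1,0,0,0,255],[0.08,0,-0.1,0,0,0,255]]'; python3 -c "
from h import *
s=arm.observe();print(s['tcp_pos'],s['wrist_force'],s['wrist_torque'])"
```

```text
time_s: 9.18
tcp_pos: [0.5131, -0.2268, 0.0612]
tool_rot: [2.555, -1.828, -0.001]
wrist_force: [2.8, 0.5, -0.6]
width: 0.615
[ 0.51314296 -0.22679059  0.06116145] [ 2.84270647  0.52362942 -0.62089167] [ 0.07573191 -0.68662138  0.03438203]
```

```bash
python3 -m pendant '[[0.05,0,-0.05,0,0,0,255],[0.05,0,-0.1,0,0,0,255],[0.05,0,-0.1,0,0,0,255]]'; python3 -c "
from h import *
s=arm.observe();print(s['tcp_pos'],s['wrist_force'],s['wrist_torque'])"; python3 -m pendant '[[0,0,-0.05,0,0,0,255],[0,0,-0.1,0,0,0,255],[0,0,-0.1,0,0,0,255]]'; python3 -c "
from h import *
s=arm.observe();print(s['tcp_pos'],s['wrist_force'],s['wrist_torque'])"
```

```text
time_s: 9.55
tcp_pos: [0.5134, -0.2268, 0.0601]
tool_rot: [2.555, -1.828, -0.001]
wrist_force: [0.7, 0.3, -2.4]
width: 0.615
[ 0.51341493 -0.22676209  0.06006901] [ 0.7456447   0.32633157 -2.35769026] [-0.02685061 -0.16816924 -0.00137275]
time_s: 9.93
tcp_pos: [0.5136, -0.2268, 0.0593]
tool_rot: [2.555, -1.828, -0.001]
wrist_force: [-1.0, 1.5, 1.3]
width: 0.613
[ 0.51356205 -0.22678238  0.05934812] [-0.97547116  1.54185113  1.31116984] [ 0.20505129  0.22501785 -0.00810027]
```

```bash
for i in 1 2; do python3 -m pendant '[[0,0,-0.05,0,0,0,255],[0,0,-0.1,0,0,0,255],[0,0,-0.1,0,0,0,255]]' >/dev/null; python3 -c "
from h import *
s=arm.observe();print(s['tcp_pos'],s['wrist_force'],s['wrist_torque'])"; done; python3 -c "
from h import *
s,a=snap('scene','s4.png'); cv2.imwrite('pics/s4c.png',cv2.resize(a[220:380,80:260],None,fx=4,fy=3.75,interpolation=cv2.INTER_CUBIC))"
```

```text
[ 0.51360965 -0.22679125  0.05825707] [-1.86560304  0.01632239  2.79610232] [0.23742038 0.51034529 0.0292948 ]
[ 0.51366386 -0.22679477  0.05724814] [-2.64226954  1.85101591  3.11791121] [ 0.32650145  0.65556958 -0.03760601]
```

View pics/s4c.png

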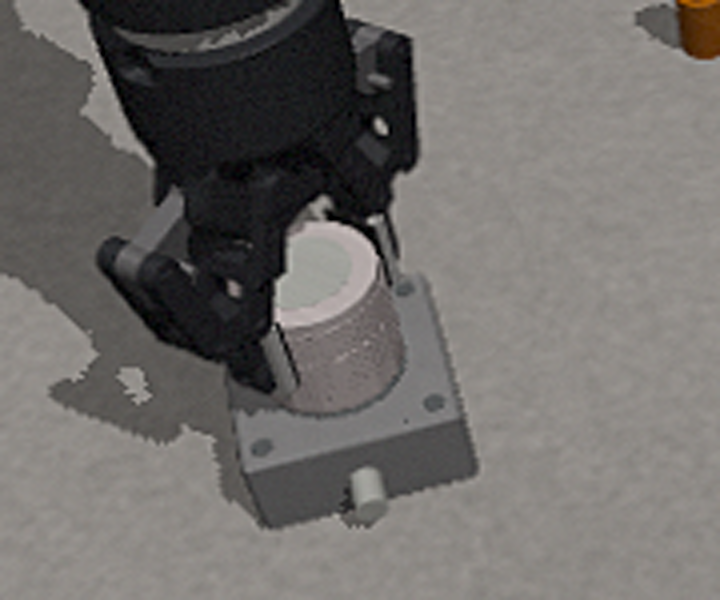

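The force rises only about 0.8 N/mm, which fits the plunger's spring and not a rigid stop on the pins. The rim is at about 44 mm, so the keyways seem to be over the pins already. The crop shows the cap just above the block. I'll press on until it stops hard.

```bash
for i in 1 2 3 4; do python3 -m pendant '[[-0.02,0,-0.05,0,0,0,255],[-0.02,0,-0.1,0,0,0,255],[-0.02,0,-0.1,0,0,0,255]]' >/dev/null; python3 -c "
from h import *
s=arm.observe();print(s['tcp_pos'],s['wrist_force'],s['wrist_torque'],s['width'])"; done
```

```text
[ 0.51365101 -0.22682224  0.05630064] [-2.36339207  1.01612473  4.0819405 ] [0.50061362 0.57119809 0.03865945] 0.6125037113994006
[ 0.51364197 -0.22684468  0.05537571] [-1.95689091  2.13555986  5.4587648 ] [ 0.52289069  0.37951475 -0.0415816 ] 0.615318399357017
[ 0.51362289 -0.22684779  0.05448357] [-2.44324365  2.97194476  6.14850578] [ 0.57560418  0.35089695 -0.03498423] 0.6159633270287311
[ 0.51363201 -0.22687078  0.0536645 ] [-2.02294793  3.10583022  7.13483317] [ 0.63267329  0.28678143 -0.02190706] 0.6151386717086034
```

```bash
for i in 1 2; do python3 -m pendant '[[0,0.03,-0.03,0,0,0,255],[0,0.03,-0.06,0,0,0,255],[0,0.03,-0.06,0,0,0,255]]' >/dev/null; python3 -c "
from h import *
s=arm.observe();print(s['time_s'],s['tcp_pos'],s['wrist_force'],s['wrist_torque'],s['width'])"; done
```

```text
12.6 [ 0.51364387 -0.22685589  0.05362212] [-3.58739549  3.17656219 13.2409288 ] [0.79483587 0.73574818 0.02464757] 0.613277843359343
12.975 [ 0.51368727 -0.22687137  0.05360245] [-6.13152879  2.04956656 20.19107849] [0.82370342 1.24912111 0.04270274] 0.6182607877884871
```

It stopped hard at TCP z 0.0536, which puts the rim at 40.0 mm given the 13.6 mm offset measured at the grasp. Beyond that point the force climbs steeply. One last look before handing in.

```bash
python3 -m pendant '[[0,0,0,0,0,0,255],[0,0,0,0,0,0,255],[0,0,0,0,0,0,255],[0,0,0,0,0,0,255]]'; python3 -c "
from h import *
s,a=snap('scene','s5.png'); b=cv2.imread('pics/scene.png')
big=cv2.resize(a[270:380,100:232],None,fx=4,fy=4,interpolation=cv2.INTER_CUBIC)
d=cv2.absdiff(a,b).max(2)
for n,(x0,y0,x1,y1) in dict(va=(325,262,355,303),vb=(243,203,268,240),spanner=(430,203,515,252)).items(): print(n,d[y0:y1,x0:x1].mean(),(d[y0:y1,x0:x1]>40).sum())
cv2.imwrite('pics/s5c.png',big)"
```

```text
time_s: 13.48
tcp_pos: [0.5137, -0.2268, 0.0536]
tool_rot: [2.555, -1.828, 0.003]
wrist_force: [-5.9, 2.2, 20.0]
width: 0.619
va 8.017886178861788 0
vb 8.24 0
spanner 8.615846338535414 0
```

View pics/s5c.png

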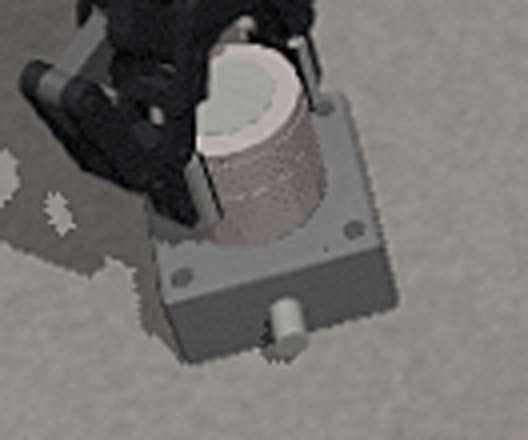

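Run:
```python
from h import *
c=arm.camera_info('scene');M=np.array(c['camera_from_world']);K=np.array([[c['fx'],0,c['cx']],[0,c['fy'],c['cy']],[0,0,1.]])
t=np.linspace(0,2*np.pi,181)
for z in(.04,.05,.09,.10):
    P=np.c_[.5128+.027*np.cos(t),-.2265+.027*np.sin(t),0*t+z]
    p=cv2.projectPoints(P,cv2.Rodrigues(M[:3,:3])[0],M[:3,3],K,np.array(c['dist_coeffs']))[0][:,0]
    q=(p-[100,270])*4; print(z,'crop rows',q[:,1].min().round(),q[:,1].max().round(),'right col',q[:,0].max().round())
```

```text
0.04 crop rows 135.0 248.0 right col 331.0
0.05 crop rows 117.0 231.0 right col 326.0
0.09 crop rows 42.0 156.0 right col 305.0
0.1 crop rows 23.0 137.0 right col 299.0
```

The picture shows the lower rim's bottom edge at about row 245 and the top face at about rows 43–155. The projection predicts 248 and 42–156 for fully home, and 231 for standing on the pins, so the cap is home.

```bash
python3 -c "
from rig import arm
s=arm.observe();print(s['tcp_pos'],s['wrist_force']);print(arm.sign_off())"
```

```text
[ 0.51366819 -0.2268337   0.05359012] [-5.73585257  2.49004067 19.51632426]
the job is handed in; nothing more can be done
None
```

The cap is fully home on the spigot, and I handed the job in at about 13.5 s with the arm still gripping it and pressing down. I gripped it on its side, carried it over, and lowered it on, correcting sideways by about 1 mm using the wrist force.

**No turn made:** the keyways went over the pins on the first descent, so I never had to turn the cap. I also didn't do a separate wiggle test to confirm it was keyed.

**Checks that it is home:**
- **Force:** it rose at about 1 N/mm over the last 6 mm, as the spring should. It then stopped hard at TCP z 0.0536, which puts the rim at 40.0 mm; the final push is about 20 N at the wrist.
- **Picture:** the rim and top edges in the scene camera match the projection for fully home to within a few enlarged pixels, and don't match a cap standing on the pins.
- **Vials and spanner:** their picture areas are unchanged from the start.

**Remaining disagreement:** about 6 N of sideways force was left at the wrist. The camera estimates of the spigot's axis also differed by 1–2 mm; the fit itself settled that.

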